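Put the piled desk things back in their trays

TASK

Someone piled up the desk things to wipe the desk. Take both piles apart and put each of the five things back in the desk tray of its own shape and size: the card box, the square tin, the whiteboard eraser, the round pin tin and the rubber stamp. Each must end lying flat and right way up on the floor of its tray, inside the lip.

Things in the scene. Friction and masses are not known exactly. Their poses are not given: they have to be found in the camera images.
- card_box: oblong box for index cards, grey plastic with a white lid, 100 (x) x 62 (y) x 30 mm high, shut and solid. It stands on the desk as the bottom of one pile. Origin: centre of the underside; z up. The other things can be taken only in order from the top of each pile
- square_tin: square steel tin, 64 x 64 x 30 mm high, shut, bottom of the other pile, on the desk. Origin: centre of the underside; z up, x and y along its sides
- eraser: whiteboard eraser: wooden back on grey felt, felt down, 92 (x) x 36 (y) x 26 mm high. It lies on the card box or on the square tin (which one changes), and carries the stamp. Origin: centre of the underside; z up
- pin_tin: round metal tin of drawing pins, diameter 44 mm, 24 mm high. It lies on whichever of the card box and square tin does not carry the eraser. Origin: centre of the underside; z up
- stamp: rubber stamp: square dark wooden block 34 x 34 x 14 mm with a turned wooden handle standing on it (centred, narrow neck up to 22 mm, then 22 mm in diameter from 28 to 56 mm above the underside; top at 62 mm). It stands on the eraser. Origin: centre of the underside; z up, x and y along the block's sides
- tray_card_box: fixed desk tray (all five alike: grey floor, black lip) for the card box, oblong, the largest: 118 (x) x 80 (y) mm inside, 124 x 86 mm outside; floor 3 mm thick, 3 mm wide lip whose top is 9 mm above the desk (6 mm above the tray floor). Origin: centre of the underside, on the desk; z up
- tray_square_tin: fixed desk tray (all five alike: grey floor, black lip) for the square tin, the large square one: 82 x 82 mm inside, 88 x 88 mm outside, sides along its x and y; floor 3 mm thick, 3 mm wide lip whose top is 9 mm above the desk (6 mm above the tray floor). Origin: centre of the underside, on the desk; z up
- tray_eraser: fixed desk tray (all five alike: grey floor, black lip) for the eraser, long and narrow: 110 (x) x 54 (y) mm inside, 116 x 60 mm outside; floor 3 mm thick, 3 mm wide lip whose top is 9 mm above the desk (6 mm above the tray floor). Origin: centre of the underside, on the desk; z up
- tray_pin_tin: fixed desk tray (all five alike: grey floor, black lip) for the pin tin, the only round one: 62 mm in diameter inside, 68 mm outside; floor 3 mm thick, 3 mm wide lip whose top is 9 mm above the desk (6 mm above the tray floor). Origin: centre of the underside, on the desk; z up
- tray_stamp: fixed desk tray (all five alike: grey floor, black lip) for the stamp, the small square one: 52 x 52 mm inside, 58 x 58 mm outside, sides along its x and y; floor 3 mm thick, 3 mm wide lip whose top is 9 mm above the desk (6 mm above the tray floor). Origin: centre of the underside, on the desk; z up
There are look-alikes about, which are no part of the job. What is shaped like the tray_pin_tin but pink or red is not meant.

How it is judged:
At the end, for the whole second after the job is handed in: Each of the five things rests in its own tray: centres within 14 mm horizontally (any pose flat inside the lip is), underside 1 to 5 mm above the tray's underside (its floor is at 3 mm), tilted less than 0.06 rad from right way up, and at rest (under 0.02 m/s and 0.2 rad/s) (horizontal distance between card_box and tray_card_box below 0.014 m and z of card_box in the frame of tray_card_box between 0.001 and 0.005 m and angle between each of card_box, square_tin, eraser, pin_tin, stamp's own z axis and vertical below 0.06 rad and linear speed of each of card_box, square_tin, eraser, pin_tin, stamp below 0.02 m/s and angular speed of each of card_box, square_tin, eraser, pin_tin, stamp below 0.2 rad/s and horizontal distance between square_tin and tray_square_tin below 0.014 m and z of square_tin in the frame of tray_square_tin between 0.001 and 0.005 m and horizontal distance between eraser and tray_eraser below 0.014 m and z of eraser in the frame of tray_eraser between 0.001 and 0.005 m and horizontal distance between pin_tin and tray_pin_tin below 0.014 m and z of pin_tin in the frame of tray_pin_tin between 0.001 and 0.005 m and horizontal distance between stamp and tray_stamp below 0.014 m and z of stamp in the frame of tray_stamp between 0.001 and 0.005 m); the robot touches nothing.
It also fails if it takes over 128 s, if anything falls off the work surface, if the arm or the gripper's body presses on something with over 40 N, if the wrist force passes 120 N, or if a joint passes its speed limit or range.

ROBOT

A 6-joint arm with a two-finger parallel gripper is mounted at the origin on the work surface. World frame = base frame: x ahead of the robot, y to its left, z up, the work surface at z = 0. Lengths are in m, angles in rad, forces in N, time in s.
With the tool pointing down it reaches from about 0.275 to 0.875 m from the base axis. Payload 12.5 kg.
Tool frame: the origin (TCP) lies at the very end of the fingers, on their centre line; the grasp point (between the pads) lies 19 mm behind it (env.tcp_to_grasp is the z of the grasp point in the tool frame, in m); z points along the fingers, y is the direction in which the jaws open and shut (so a half turn about z gives the same grasp; the last joint's range is limited). The gripper opens to 85 mm and grips with 20 to 120 N. Pads are 22 mm wide; open, the fingers measure 114 mm over their backs; the gripper's body (76 mm by 85 mm) begins 54 mm behind the grasp point. The pads swing forward as they close: fully open they stand 13 mm farther back than shut.
Start: joints at [-1.381, 0.351, 1.652, -0, 1.139, -0.085], TCP at [0.149, -0.529, 0.231] pointing down, gripper open.
Joint ranges: [-2.75, 2.75], [-0.79, 2.1], [0.01, 2.65], [-1.57, 4.71], [0.07, 3.14], [-2.87, 2.87]. Speed limits (rad/s): [2.22, 2.22, 2.79, 3.14, 3.14, 3.14].

INTERFACE

Orientations are given as [roll, pitch, yaw] about the fixed x, y, z axes, in that order (R = Rz(yaw) Ry(pitch) Rx(roll)).
In Python, from rig import env, capture, job gives the robot as it stands.
- The arm moves only by the shell command python3 -m inch 'ROWS'. ROWS is JSON, a list of rows, each an object of numbers: "jaw": the closure in counts, from 0 (fully open) to 255 (shut); "x", "y", "z": the shift along the tool's x, y, z in m; "wx", "wy", "wz": the turn, a rotation vector about the tool's x, y, z in degrees. In form: [{"jaw": .., "x": .., "y": .., "z": .., "wx": .., "wy": .., "wz": ..}, ...]. A call has 1 to 5 rows; each row shifts and turns the commanded pose from where the row before left it, along the tool's axes as they then stand; what a row does not reach is not made up. A row lasts 1/10 s, in which the tool goes at most 50 mm and 8.59 degrees, less where a joint would pass 70% of its speed; a pose out of reach is approached as far as the arm can. A call is refused whole if a number of a shift passes 0.05 or a number of a turn 8.59, either way. A call with a gripper value outside its range is refused whole. The fingers move at their own pace and stop on an object; the grip force is fixed at half the most. Time passes only in rows, so rows that do not move let the fingers close. It gives the time, the measured TCP pose, the force and the opening at its end, in the units of the state.
- env.get_state(): the state, without advancing time (a new reading comes with each control period).
- capture(name): name is "scene" or "side" or "wrist"; returns a dict with "image" (420x560x3 uint8, blue, green, red), "vfov" (degrees; the focal length in pixels is half the picture's height over the tangent of half this angle, whatever the lens; pixels are square), "cx", "cy" (the principal point, pixels), "R" (3x3) and "t" (3): a world point X has camera coordinates R X + t. Camera axes: x right, y down, z forward; pixel columns grow to the right and rows downward; lengths in m; the calibration is good to about 2 mm. A picture is of the moment at which its call begins. There is no depth.
- job.sign_off(): hands the job in, once; it reports no verdict.
The state is a dict: "time": time; "qpos": joint angles; "joint_vel": joint speeds; "joint_torque": joint torques, N m; "ee_pos": TCP position; "eef_rot": TCP orientation; "force": force on the tool from outside, world axes, zero at the start; "wrist_torque": the same for the moment, N m; "opening": opening from 0.0 (shut) to 1.0 (fully open).
Only numpy, scipy, OpenCV 4.12 (cv2) and the standard library are available. Lean on these libraries where they do the work, as an engineer would, in place of code of your own. Each camera call takes 0.05 s, during which the arm holds its last target. There are 200 camera calls.

## Working session

There is one attempt and no reset: what is moved stays moved. The work goes in short steps, Python scripts to look and compute and a shell command to move; the robot and the scene stay as the last step left them, time stands still between calls to the robot, and variables do not carry over. Pictures are saved under pics/ and viewed, about 12 in all and at most 16, crops included, and the job is handed in when it is done.

```bash
ls; mkdir -p pics; python3 - <<'E'
from rig import env,capture
import cv2,numpy as np
for n in("scene","side","wrist"):
    c=capture(n); cv2.imwrite(f"pics/{n}0.png",c["image"]); np.savez(f"pics/{n}0.npz",**c)
    print(n,c["vfov"],c["cx"],c["cy"],np.round(c["R"],3).tolist(),np.round(c["t"],3), -c["R"].T@c["t"])
print(env.get_state())
E
```

```text
pics
scene 42.27623567151504 291.81159046598583 211.62541375810628 [[-0.493, 0.87, -0.009], [0.636, 0.354, -0.686], [-0.594, -0.344, -0.727]] [ 0.302 -0.291  1.602] [1.28510928 0.39103842 0.96770445]
side 49.82381352820528 278.9416891934025 208.90546904168102 [[-0.828, -0.561, 0.011], [-0.414, 0.597, -0.687], [0.379, -0.573, -0.727]] [0.44  0.327 0.879] [0.16693885 0.55505043 0.8583935 ]
wrist 61.6812419160601 287.9701390742559 211.98677773523974 [[0.271, -0.962, -0.0], [-0.912, -0.257, 0.32], [-0.308, -0.086, -0.947]] [-0.55  -0.042  0.38 ] [ 0.22817203 -0.50716355  0.37350783]
{'time': 0.15, 'qpos': array([-1.38057019e+00,  3.51130087e-01,  1.65221878e+00,  2.90264658e-05,
        1.13912615e+00, -8.45943862e-02]), 'joint_vel': array([-0.00016117, -0.0033824 , -0.00325245,  0.00067371,  0.00039176,
        0.00052643]), 'joint_torque': array([ 4.94310898e-04, -5.06249034e+01, -2.91501921e+01, -9.47892499e-05,
        3.35086181e-03,  5.80033293e-05]), 'ee_pos': array([ 0.1492456 , -0.52911962,  0.23089461]), 'eef_rot': array([-3.14071567e+00, -1.00813292e-04,  2.74808326e-01]), 'force': array([-0.0405451 ,  0.8790891 , -0.31806578]), 'wrist_torque': array([-0.03693567, -0.03633855,  0.00346516]), 'opening': 1.0024449808174776}
```

View pics/scene0.png

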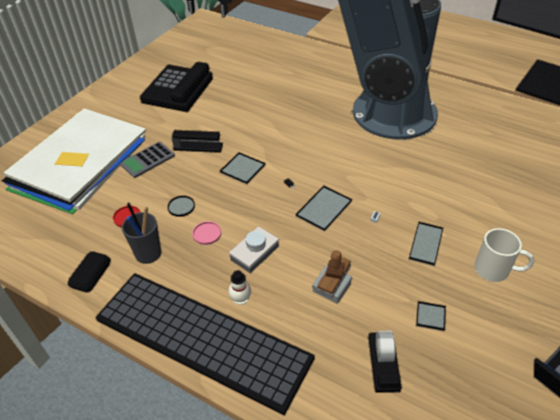

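View pics/side0.png

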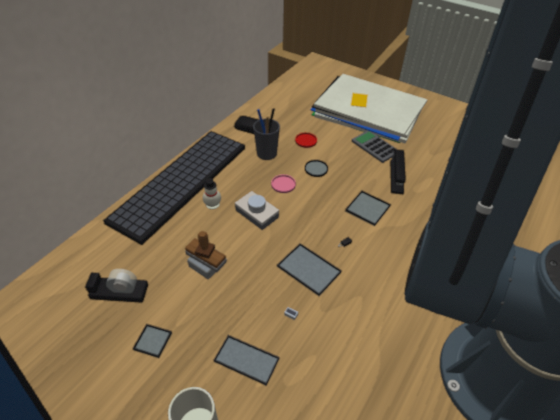

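```bash
cat > h.py <<'E'
import numpy as np,cv2
from rig import env,capture
def ray(c,uv,z):
    uv=np.asarray(uv,float).reshape(-1,2); f=c["image"].shape[0]/2/np.tan(np.radians(c["vfov"])/2)
    d=np.c_[(uv[:,0]-c["cx"])/f,(uv[:,1]-c["cy"])/f,np.ones(len(uv))]@c["R"]
    o=-c["R"].T@c["t"]; s=(z-o[2])/d[:,2]; return (o+s[:,None]*d)[:,:2]
def proj(c,X):
    f=c["image"].shape[0]/2/np.tan(np.radians(c["vfov"])/2); p=np.asarray(X)@c["R"].T+c["t"]
    return np.c_[p[:,0]/p[:,2]*f+c["cx"],p[:,1]/p[:,2]*f+c["cy"]]
def flood(img,seed,tol=14):
    m=np.zeros((img.shape[0]+2,img.shape[1]+2),np.uint8)
    cv2.floodFill(img.copy(),m,tuple(map(int,seed)),0,(tol,)*3,(tol,)*3,8|(255<<8)|cv2.FLOODFILL_MASK_ONLY|cv2.FLOODFILL_FIXED_RANGE)
    return m[1:-1,1:-1]
def rect(c,seed,z,tol=14):
    m=flood(c["image"],seed,tol); m=cv2.morphologyEx(m,cv2.MORPH_OPEN,np.ones((3,3)))
    k=max(cv2.findContours(m,0,1)[0],key=cv2.contourArea)
    P=ray(c,k,z); (x,y),(w,h),a=cv2.minAreaRect((P*1000).astype(np.float32))
    if w<h: w,h,a=h,w,a+90
    return np.round([x,y,w,h,(a+90)%180-90],1)
def load(n): return dict(np.load(f"pics/{n}.npz"))
E
python3 - <<'E'
from h import *
S={'sq':[(242,167),(368,208)],'card':[(324,207),(309,269)],'er':[(426,243),(246,359)],'st':[(431,316),(152,341)],'pin':[(181,206),(316,168)],'cardbox':[(240,248),(250,210)]}
for k,v in S.items():
    for n,s in zip(("scene0","side0"),v):
        c=load(n); print(k,n,c["image"][s[1],s[0]],rect(c,s,.03 if k=='cardbox' else .003,25))
c=load("scene0");d=load("side0")
a=cv2.resize(c["image"][215:315,220:370],None,fx=4,fy=4,interpolation=cv2.INTER_CUBIC)
b=cv2.resize(d["image"][180:285,165:300],None,fx=4,fy=4,interpolation=cv2.INTER_CUBIC)
cv2.imwrite("pics/cropA.png",a);cv2.imwrite("pics/cropB.png",b)
E
```

```text
sq scene0 [141 145 134] [ 419.6 -260.    75.1   74.    88.2]
sq side0 [116 116 109] [ 425.5 -257.6   78.6   74.8   -1.7]
card scene0 [139 142 132] [444.9  -3.7 110.7  75.2  -7. ]
card side0 [121 117 110] [450.5  -2.5 114.4  74.6  -6.7]
er scene0 [137 142 132] [431.2 253.9 102.7  52.6  10. ]
er side0 [117 114 107] [436.8 255.7 108.1  51.    9.8]
st scene0 [134 138 128] [613.2 330.2  50.   47.1 -73. ]
st side0 [113 114 107] [619.1 331.6  48.9  48.7 -72.6]
pin scene0 [136 141 132] [ 611.4 -315.5   54.1   52.6  -51.7]
pin side0 [117 118 110] [ 618.5 -313.5   55.2   47.3   34.8]
cardbox scene0 [203 212 216] [650.5 -78.7  98.   62.9  -8.9]Traceback (most recent call last):
  File "<stdin>", line 5, in <module>
  File "h.py", line 16, in rect
    k=max(cv2.findContours(m,0,1)[0],key=cv2.contourArea)
ValueError: max() iterable argument is empty
```

```bash
python3 - <<'E'
from h import *
c=load("scene0");d=load("side0")
a=cv2.resize(c["image"][215:315,220:370],None,fx=4,fy=4,interpolation=cv2.INTER_CUBIC)
b=cv2.resize(d["image"][180:285,165:300],None,fx=4,fy=4,interpolation=cv2.INTER_CUBIC)
cv2.imwrite("pics/cropA.png",np.vstack([a[:, :600],]));cv2.imwrite("pics/cropB.png",b)
E
```

```text
(no output)
```

View pics/cropA.png

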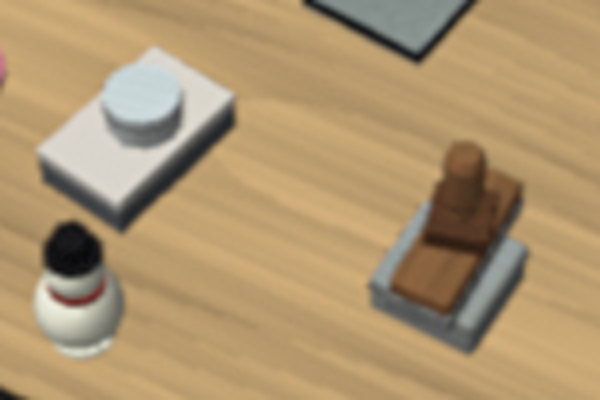

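View pics/cropB.png

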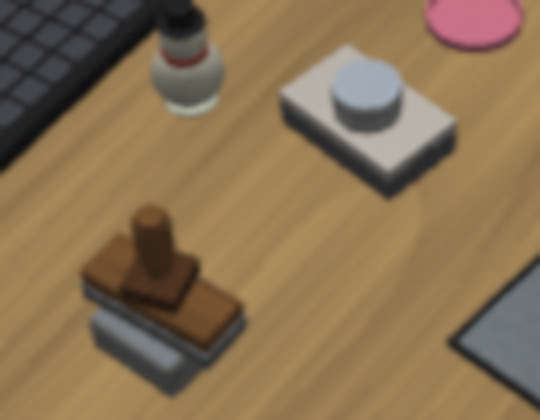

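```bash
python3 - <<'E'
from h import *
c=load("scene0");d=load("side0")
def go(l,a,b,z):
    for n,C,p,o in(("sc",c,a,(220,215)),("si",d,b,(165,180))):
        if not p: continue
        P=ray(C,np.array(p,float)/4+o,z)*1000
        print(l,n,P.round(0).tolist(),"mean",P.mean(0).round(1),end=' ')
        if len(p)>1:
            e=np.diff(P,axis=0); print("len",np.linalg.norm(e,axis=1).round(0),"ang",np.degrees(np.arctan2(e[:,1],e[:,0])).round(1))
        else: print()
go("pin",[(143,91)],[(367,81)],.054)
go("card",[(155,47),(235,97),(122,205),(40,152)],[(348,48),(455,124),(390,175),(281,95)],.03)
go("eraser",[(393,280),(445,308),(524,185)],[(115,236),(244,308),(208,345),(83,272)],.056)
go("handle",[(465,150)],[(152,214)],.115)
go("sq",[(527,248),(467,335),(372,288)],[(92,318),(172,380)],.03)
go("block",[(490,245),(425,235)],[(123,287),(168,303),(199,262)],.070)
E
```

```text
pin sc [[647.0, -72.0]] mean [646.8 -71.5] 
pin si [[648.0, -72.0]] mean [648.4 -72.1] 
card sc [[598.0, -95.0], [608.0, -36.0], [705.0, -50.0], [696.0, -110.0]] mean [651.7 -72.8] len [61. 97. 60.] ang [ 80.3  -8.6 -98.6]
card si [[691.0, -108.0], [595.0, -92.0], [604.0, -34.0], [700.0, -50.0]] mean [647.5 -70.8] len [97. 59. 98.] ang [170.2  81.5  -9.3]
eraser sc [[694.0, 109.0], [696.0, 140.0], [605.0, 141.0]] mean [665.  130.1] len [31. 91.] ang [ 85.4 179.3]
eraser si [[692.0, 112.0], [599.0, 111.0], [600.0, 141.0], [690.0, 142.0]] mean [645.3 126.7] len [93. 31. 90.] ang [-179.    89.4    0.5]
handle sc [[644.0, 122.0]] mean [643.5 121.9] 
handle si [[648.0, 122.0]] mean [647.7 122.1] 
sq sc [[624.0, 154.0], [689.0, 150.0], [687.0, 94.0]] mean [666.4 132.6] len [65. 57.] ang [ -2.9 -92.2]
sq si [[680.0, 151.0], [615.0, 158.0]] mean [647.4 154.3] len [65.] ang [173.9]
block sc [[659.0, 146.0], [670.0, 115.0]] mean [664.6 130.6] len [34.] ang [-71.7]
block si [[655.0, 145.0], [628.0, 139.0], [632.0, 108.0]] mean [638.7 130.6] len [28. 32.] ang [-168.5  -82. ]
```

View pics/wrist0.png

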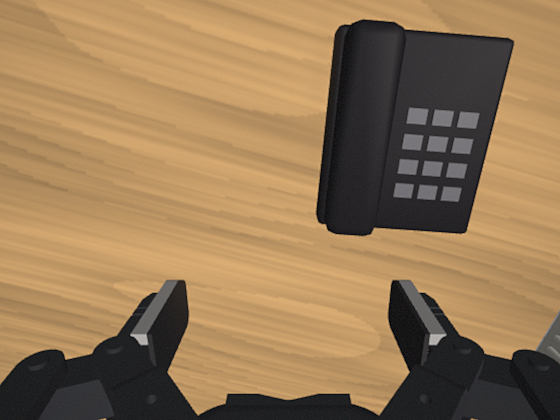

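```bash
cat >> h.py <<'E'
def need(x,y,z,yaw_deg=None):
    "turn first (wz deg), then tool-axis shift in the turned frame"
    s=env.get_state(); p=s["ee_pos"]*1000; y0=s["eef_rot"][2]; w=0
    if yaw_deg is not None: w=-((yaw_deg-np.degrees(y0)+90)%180-90); y0-=np.radians(w)
    d=np.array([x,y,z])-p; c_,s_=np.cos(y0),np.sin(y0)
    print("wz %.1f  x %.1f y %.1f z %.1f mm"%(w,c_*d[0]+s_*d[1],s_*d[0]-c_*d[1],-d[2]),"| at",p.round(1),"yaw",np.degrees(s["eef_rot"]).round(1),"J6 %.2f"%s["qpos"][5],"t",round(s["time"],1),"open",round(s["opening"],2))
E
python3 -c "
from h import *
need(646,122,200,13)"
```

```text
wz 2.7  x 630.5 y -522.7 z 30.9 mm | at [ 149.2 -529.1  230.9] yaw [-179.9   -0.    15.7] J6 -0.08 t 0.1 open 1.0
```

```bash
R='[{"wz":2.7,"z":0.005},{"x":0.031,"y":-0.026},{"x":0.031,"y":-0.026},{"x":0.031,"y":-0.026},{"x":0.031,"y":-0.026}]'; true
python3 -m inch '[{"wz":2.7},{"x":0.031,"y":-0.026},{"x":0.031,"y":-0.026},{"x":0.031,"y":-0.026},{"x":0.031,"y":-0.026}]'
python3 -m inch '[{"x":0.031,"y":-0.026},{"x":0.031,"y":-0.026},{"x":0.031,"y":-0.026},{"x":0.031,"y":-0.026},{"x":0.031,"y":-0.026}]'
python3 -c "
from h import *
need(646,122,200,13)"
```

```text
wz 2.7  x 630.5 y -522.7 z 30.9 mm | at [ 149.2 -529.1  230.9] yaw [-179.9   -0.    15.7] J6 -0.08 t 0.1 open 1.0schema error: expected keys jaw, x, y, z, wx, wy, wz
schema error: expected keys jaw, x, y, z, wx, wy, wz
```

```bash
python3 -m inch '[{"jaw":0,"x":0,"y":0,"z":0,"wx":0,"wy":0,"wz":2.7},{"jaw":0,"x":0.031,"y":-0.026,"z":0,"wx":0,"wy":0,"wz":0},{"jaw":0,"x":0.031,"y":-0.026,"z":0,"wx":0,"wy":0,"wz":0},{"jaw":0,"x":0.031,"y":-0.026,"z":0,"wx":0,"wy":0,"wz":0},{"jaw":0,"x":0.031,"y":-0.026,"z":0,"wx":0,"wy":0,"wz":0}]'
python3 -m inch '[{"jaw":0,"x":0.031,"y":-0.026,"z":0,"wx":0,"wy":0,"wz":0},{"jaw":0,"x":0.031,"y":-0.026,"z":0,"wx":0,"wy":0,"wz":0},{"jaw":0,"x":0.031,"y":-0.026,"z":0,"wx":0,"wy":0,"wz":0},{"jaw":0,"x":0.031,"y":-0.026,"z":0,"wx":0,"wy":0,"wz":0},{"jaw":0,"x":0.031,"y":-0.026,"z":0,"wx":0,"wy":0,"wz":0}]'
python3 -c "
from h import *
need(646,122,200,13)"
```

```text
time: 0.65
ee_pos: [0.2472, -0.3986, 0.2311]
eef_rot: [-3.141, 0.0, 0.227]
force: [0.3, -0.7, -0.5]
opening: 1.003
time: 1.15
ee_pos: [0.3689, -0.2369, 0.2313]
eef_rot: [-3.142, -0.0, 0.228]
force: [1.0, -0.9, 0.1]
opening: 1.0
wz 0.0  x 350.7 y -287.4 z 31.3 mm | at [ 368.9 -236.9  231.3] yaw [-180.   -0.   13.] J6 0.67 t 1.1 open 1.0
```

```bash
python3 -m inch '[{"jaw":0,"x":0.035,"y":-0.0287,"z":0,"wx":0,"wy":0,"wz":0},{"jaw":0,"x":0.035,"y":-0.0287,"z":0,"wx":0,"wy":0,"wz":0},{"jaw":0,"x":0.035,"y":-0.0287,"z":0,"wx":0,"wy":0,"wz":0},{"jaw":0,"x":0.035,"y":-0.0287,"z":0,"wx":0,"wy":0,"wz":0},{"jaw":0,"x":0.035,"y":-0.0287,"z":0,"wx":0,"wy":0,"wz":0}]'
python3 -m inch '[{"jaw":0,"x":0.035,"y":-0.0287,"z":0,"wx":0,"wy":0,"wz":0},{"jaw":0,"x":0.035,"y":-0.0287,"z":0,"wx":0,"wy":0,"wz":0},{"jaw":0,"x":0.035,"y":-0.0287,"z":0,"wx":0,"wy":0,"wz":0},{"jaw":0,"x":0.035,"y":-0.0287,"z":0,"wx":0,"wy":0,"wz":0},{"jaw":0,"x":0,"y":0,"z":0,"wx":0,"wy":0,"wz":0}]'
python3 - <<'E'
from h import *
need(646,122,200,13)
c=capture("wrist"); cv2.imwrite("pics/w1.png",c["image"]); np.savez("pics/w1.npz",**c)
E
```

```text
time: 1.65
ee_pos: [0.5072, -0.0573, 0.2312]
eef_rot: [3.142, 0.0, 0.228]
force: [0.7, -1.2, 0.4]
opening: 0.999
time: 2.15
ee_pos: [0.6185, 0.0881, 0.2304]
eef_rot: [-3.141, -0.0, 0.231]
force: [0.1, -0.8, -0.6]
opening: 0.997
wz 0.2  x 34.4 y -26.8 z 30.4 mm | at [618.5  88.1 230.4] yaw [-180.    -0.    13.2] J6 1.41 t 2.1 open 1.0
```

View pics/w1.png

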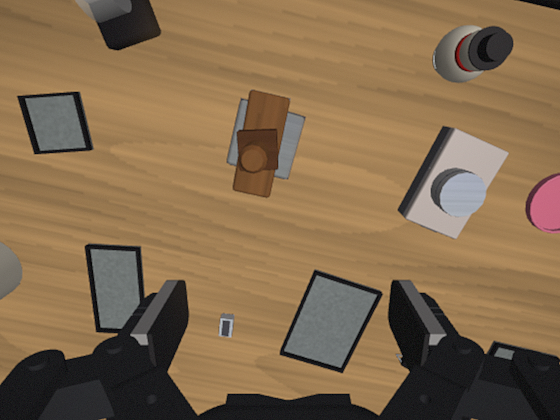

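Wrist view shows both piles clearly: handle top at (253,158), eraser corners (253,90),(290,98),(268,197),(233,188), tin corners (242,99),(305,115),(288,180),(228,163).

```bash
python3 - <<'E'
from h import *
c=load("w1")
def go(l,p,z):
    P=ray(c,p,z)*1000; print(l,P.round(0).tolist(),P.mean(0).round(1),end=' ')
    if len(p)>1:
        e=np.diff(P,axis=0); print("len",np.linalg.norm(e,axis=1).round(0),"ang",np.degrees(np.arctan2(e[:,1],e[:,0])).round(1))
    else: print()
go("handle",[(253,158)],.116)
go("block",[(238,130),(276,128),(277,169)],.070)
go("eraser",[(253,90),(290,98),(268,197),(233,188)],.056)
go("tin",[(242,99),(305,115),(288,180),(228,163)],.03)
go("card",[(456,127),(508,154),(455,238),(404,211)],.03)
go("pin",[(460,191)],.054)
for k,s,z in(("st",(57,125),.003),("er",(115,285),.003),("cardtray",(330,322),.003)): print(k,rect(c,s,z,25))
need(646,122,200,13)
E
```

```text
handle [[649.0, 121.0]] [648.6 121.3] 
block [[660.0, 141.0], [669.0, 110.0], [635.0, 102.0]] [654.7 117.5] len [32. 35.] ang [ -73.8 -165.9]
eraser [[694.0, 136.0], [695.0, 104.0], [604.0, 104.0], [605.0, 137.0]] [649.6 120.3] len [32. 91. 34.] ang [ -88.4 -179.8   88.2]
tin [[684.0, 147.0], [683.0, 87.0], [618.0, 88.0], [622.0, 149.0]] [651.6 117.6] len [60. 65. 61.] ang [-90.5 178.9  87.1]
card [[705.0, -56.0], [693.0, -115.0], [598.0, -98.0], [614.0, -36.0]] [652.5 -76.3] len [60. 97. 64.] ang [-101.9  169.9   75.4]
pin [[651.0, -70.0]] [650.7 -70.5] 
st [615.6 331.5  52.1  48.4  17.1]
er [432.6 255.2 107.5  51.5   9.7]
cardtray [446.2  -4.6 115.6  78.1  -6.4]
wz 0.2  x 36.0 y -28.4 z 30.3 mm | at [617.3  86.2 230.3] yaw [-1.80e+02  1.00e-01  1.32e+01] J6 1.40 t 2.2 open 1.0
```

```bash
python3 -m inch '[{"jaw":0,"x":0.0175,"y":-0.014,"z":0,"wx":0,"wy":0,"wz":0},{"jaw":0,"x":0.0175,"y":-0.014,"z":0.01,"wx":0,"wy":0,"wz":0},{"jaw":0,"x":0,"y":0,"z":0.035,"wx":0,"wy":0,"wz":0},{"jaw":0,"x":0,"y":0,"z":0.035,"wx":0,"wy":0,"wz":0},{"jaw":0,"x":0,"y":0,"z":0.03,"wx":0,"wy":0,"wz":0}]'
python3 -m inch '[{"jaw":0,"x":0,"y":0,"z":0.025,"wx":0,"wy":0,"wz":0},{"jaw":0,"x":0,"y":0,"z":0.015,"wx":0,"wy":0,"wz":0},{"jaw":0,"x":0,"y":0,"z":0,"wx":0,"wy":0,"wz":0},{"jaw":0,"x":0,"y":0,"z":0,"wx":0,"wy":0,"wz":0}]'
python3 - <<'E'
from h import *
need(647,122,81,13)
c=capture("side"); cv2.imwrite("pics/s1.png",cv2.resize(c["image"][150:300,120:320],None,fx=3,fy=3))
need(647,122,81,13)
E
```

```text
time: 2.7
ee_pos: [0.6436, 0.1184, 0.1196]
eef_rot: [3.142, 0.001, 0.227]
force: [0.1, 0.3, 0.2]
opening: 0.998
time: 3.1
ee_pos: [0.645, 0.1191, 0.0823]
eef_rot: [3.141, -0.001, 0.227]
force: [0.2, -0.1, 0.1]
opening: 1.0
wz 0.0  x 2.6 y -2.3 z 1.3 mm | at [645.  119.1  82.3] yaw [ 1.8e+02 -1.0e-01  1.3e+01] J6 1.46 t 3.1 open 1.0
wz 0.0  x 2.3 y -2.2 z 1.8 mm | at [645.3 119.3  82.8] yaw [ 1.8e+02 -1.0e-01  1.3e+01] J6 1.46 t 3.1 open 1.0
```

View pics/s1.png

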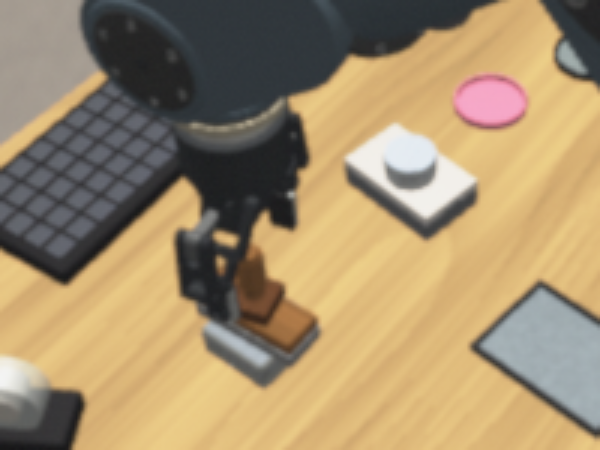

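```bash
python3 -m inch '[{"jaw":0,"x":0.002,"y":-0.002,"z":0.001,"wx":0,"wy":0,"wz":0},{"jaw":255,"x":0,"y":0,"z":0,"wx":0,"wy":0,"wz":0},{"jaw":255,"x":0,"y":0,"z":0,"wx":0,"wy":0,"wz":0},{"jaw":255,"x":0,"y":0,"z":0,"wx":0,"wy":0,"wz":0},{"jaw":255,"x":0,"y":0,"z":0,"wx":0,"wy":0,"wz":0}]'
python3 -m inch '[{"jaw":255,"x":0,"y":0,"z":0,"wx":0,"wy":0,"wz":0},{"jaw":255,"x":0,"y":0,"z":0,"wx":0,"wy":0,"wz":0},{"jaw":255,"x":0,"y":0,"z":0,"wx":0,"wy":0,"wz":0}]'
```

```text
time: 3.65
ee_pos: [0.6461, 0.1219, 0.0804]
eef_rot: [-3.142, -0.0, 0.228]
force: [0.2, 0.5, -0.3]
opening: 0.328
time: 3.95
ee_pos: [0.6463, 0.122, 0.0806]
eef_rot: [-3.142, -0.001, 0.228]
force: [-0.6, 0.9, 3.8]
opening: 0.236
```

```bash
python3 -m inch '[{"jaw":255,"x":0,"y":0,"z":-0.01,"wx":0,"wy":0,"wz":0},{"jaw":255,"x":0,"y":0,"z":-0.02,"wx":0,"wy":0,"wz":0},{"jaw":255,"x":0,"y":0,"z":-0.02,"wx":0,"wy":0,"wz":-2},{"jaw":255,"x":0,"y":0,"z":0,"wx":0,"wy":0,"wz":-2},{"jaw":255,"x":0,"y":0,"z":0,"wx":0,"wy":0,"wz":0}]'
python3 - <<'E'
from h import *
need(616,331,29,17)
E
```

```text
time: 4.45
ee_pos: [0.6462, 0.1219, 0.1312]
eef_rot: [3.141, -0.001, 0.298]
force: [0.1, 0.2, -1.3]
opening: 0.238
wz 0.1  x 32.2 y -208.8 z 102.2 mm | at [646.2 121.9 131.2] yaw [180.   -0.   17.1] J6 1.39 t 4.5 open 0.24
```

```bash
python3 -m inch '[{"jaw":255,"x":0.004,"y":-0.0261,"z":0,"wx":0,"wy":0,"wz":0},{"jaw":255,"x":0.004,"y":-0.0261,"z":0,"wx":0,"wy":0,"wz":0},{"jaw":255,"x":0.004,"y":-0.0261,"z":0,"wx":0,"wy":0,"wz":0},{"jaw":255,"x":0.004,"y":-0.0261,"z":0,"wx":0,"wy":0,"wz":0},{"jaw":255,"x":0.004,"y":-0.0261,"z":0,"wx":0,"wy":0,"wz":0}]'
python3 -m inch '[{"jaw":255,"x":0.004,"y":-0.0261,"z":0,"wx":0,"wy":0,"wz":0},{"jaw":255,"x":0.004,"y":-0.0261,"z":0,"wx":0,"wy":0,"wz":0},{"jaw":255,"x":0.004,"y":-0.0261,"z":0,"wx":0,"wy":0,"wz":0},{"jaw":255,"x":0,"y":0,"z":0.03,"wx":0,"wy":0,"wz":0},{"jaw":255,"x":0,"y":0,"z":0.03,"wx":0,"wy":0,"wz":0}]'
python3 -m inch '[{"jaw":255,"x":0,"y":0,"z":0.02,"wx":0,"wy":0,"wz":0},{"jaw":255,"x":0,"y":0,"z":0.01,"wx":0,"wy":0,"wz":0},{"jaw":255,"x":0,"y":0,"z":0,"wx":0,"wy":0,"wz":0},{"jaw":255,"x":0,"y":0,"z":0,"wx":0,"wy":0,"wz":0}]'
python3 - <<'E'
from h import *
need(616,331,29,17)
c=capture("scene"); cv2.imwrite("pics/c2.png",cv2.resize(c["image"][200:350,320:520],None,fx=3,fy=3))
E
```

```text
time: 4.95
ee_pos: [0.6264, 0.2534, 0.1299]
eef_rot: [3.142, 0.001, 0.296]
force: [0.3, -0.2, -1.1]
opening: 0.235
time: 5.45
ee_pos: [0.6153, 0.3318, 0.0698]
eef_rot: [-3.142, -0.001, 0.298]
force: [0.1, 0.3, -1.1]
opening: 0.237
time: 5.85
ee_pos: [0.6159, 0.331, 0.0412]
eef_rot: [-3.141, -0.001, 0.297]
force: [0.3, -0.1, -0.9]
opening: 0.242
wz 0.0  x 0.1 y 0.1 z 12.2 mm | at [615.9 331.   41.2] yaw [-1.8e+02 -1.0e-01  1.7e+01] J6 1.70 t 5.8 open 0.24
```

View pics/c2.png

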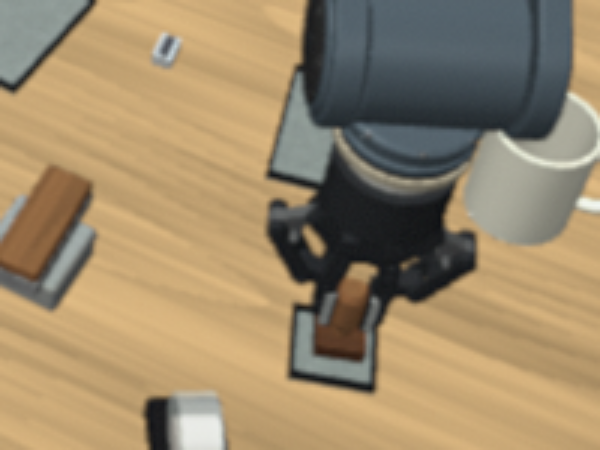

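Stamp held over its tray, aligned, 12 mm up. Lower, release, lift.

```bash
python3 -m inch '[{"jaw":255,"x":0,"y":0,"z":0.007,"wx":0,"wy":0,"wz":0},{"jaw":255,"x":0,"y":0,"z":0.003,"wx":0,"wy":0,"wz":0},{"jaw":255,"x":0,"y":0,"z":0.0015,"wx":0,"wy":0,"wz":0},{"jaw":255,"x":0,"y":0,"z":0,"wx":0,"wy":0,"wz":0}]'
python3 -m inch '[{"jaw":120,"x":0,"y":0,"z":0,"wx":0,"wy":0,"wz":0},{"jaw":60,"x":0,"y":0,"z":0,"wx":0,"wy":0,"wz":0},{"jaw":0,"x":0,"y":0,"z":0,"wx":0,"wy":0,"wz":0},{"jaw":0,"x":0,"y":0,"z":0,"wx":0,"wy":0,"wz":0},{"jaw":0,"x":0,"y":0,"z":0,"wx":0,"wy":0,"wz":0}]'
python3 -m inch '[{"jaw":0,"x":0,"y":0,"z":-0.03,"wx":0,"wy":0,"wz":0},{"jaw":0,"x":0,"y":0,"z":-0.04,"wx":0,"wy":0,"wz":0},{"jaw":0,"x":0,"y":0,"z":-0.04,"wx":0,"wy":0,"wz":8.5},{"jaw":0,"x":0,"y":0,"z":0,"wx":0,"wy":0,"wz":8.5},{"jaw":0,"x":0,"y":0,"z":0,"wx":0,"wy":0,"wz":0}]'
python3 -c "
from h import *
need(648,124,34,0)"
```

```text
time: 6.3
ee_pos: [0.6154, 0.3309, 0.0286]
eef_rot: [3.142, 0.0, 0.297]
force: [-0.9, 0.3, -0.5]
opening: 0.234
time: 6.8
ee_pos: [0.6155, 0.3309, 0.0289]
eef_rot: [-3.142, -0.0, 0.297]
force: [-0.2, -0.6, -0.4]
opening: 1.001
time: 7.3
ee_pos: [0.6158, 0.3311, 0.14]
eef_rot: [-3.141, -0.002, -0.001]
force: [0.1, -0.7, -1.8]
opening: 1.0
wz -0.1  x 32.2 y 207.1 z 106.0 mm | at [615.8 331.1 140. ] yaw [-1.8e+02 -1.0e-01 -1.0e-01] J6 2.00 t 7.3 open 1.0
```

```bash
python3 -m inch '[{"jaw":0,"x":0.004,"y":0.0259,"z":-0.01,"wx":0,"wy":0,"wz":0},{"jaw":0,"x":0.004,"y":0.0259,"z":-0.01,"wx":0,"wy":0,"wz":0},{"jaw":0,"x":0.004,"y":0.0259,"z":-0.01,"wx":0,"wy":0,"wz":0},{"jaw":0,"x":0.004,"y":0.0259,"z":-0.01,"wx":0,"wy":0,"wz":0},{"jaw":0,"x":0.004,"y":0.0259,"z":-0.01,"wx":0,"wy":0,"wz":0}]'
python3 -m inch '[{"jaw":0,"x":-0.03,"y":0.0259,"z":-0.01,"wx":0,"wy":0,"wz":0},{"jaw":0,"x":-0.03,"y":0.0259,"z":0,"wx":0,"wy":0,"wz":0},{"jaw":0,"x":-0.03,"y":0.0259,"z":0,"wx":0,"wy":0,"wz":0},{"jaw":0,"x":0,"y":0,"z":0,"wx":0,"wy":0,"wz":0},{"jaw":0,"x":0,"y":0,"z":0,"wx":0,"wy":0,"wz":0}]'
python3 - <<'E'
from h import *
c=capture("wrist"); cv2.imwrite("pics/w2.png",c["image"]); np.savez("pics/w2.npz",**c)
u=proj(c,[[.648,.124,.056]])[0]; print(u)
hs=cv2.cvtColor(c["image"],cv2.COLOR_BGR2HSV)
print(c["image"][int(u[1]),int(u[0])], rect(c,u,.056,25))
need(648,124,34,0)
E
```

```text
time: 7.8
ee_pos: [0.6351, 0.2003, 0.1878]
eef_rot: [3.141, 0.002, 0.006]
force: [0.9, 0.7, 0.1]
opening: 0.997
time: 8.3
ee_pos: [0.5453, 0.1233, 0.1984]
eef_rot: [-3.142, 0.001, 0.003]
force: [1.3, -0.0, -0.2]
opening: 1.005
[286.9026202   63.87373514]
[ 46  75 112] [6.467e+02 1.208e+02 8.670e+01 3.430e+01 5.000e-01]
wz 0.2  x 102.1 y -0.2 z 164.4 mm | at [545.9 123.8 198.4] yaw [-180.     0.     0.2] J6 1.71 t 8.3 open 0.99
```

View pics/w2.png

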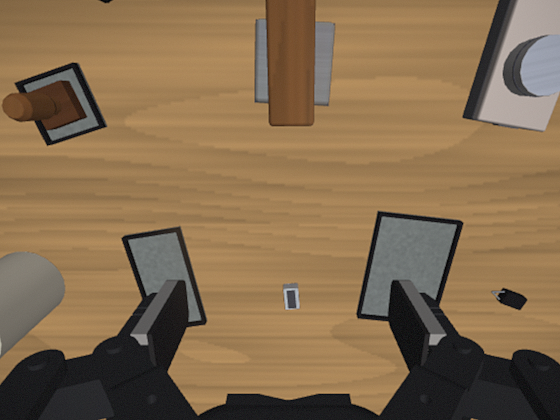

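```bash
python3 -m inch '[{"jaw":0,"x":0.034,"y":0,"z":0.02,"wx":0,"wy":0,"wz":0},{"jaw":0,"x":0.034,"y":0,"z":0.02,"wx":0,"wy":0,"wz":0},{"jaw":0,"x":0.034,"y":0.001,"z":0.02,"wx":0,"wy":0,"wz":0},{"jaw":0,"x":0,"y":0,"z":0.035,"wx":0,"wy":0,"wz":0},{"jaw":0,"x":0,"y":0,"z":0.03,"wx":0,"wy":0,"wz":0}]'
python3 -m inch '[{"jaw":0,"x":0,"y":0,"z":0.02,"wx":0,"wy":0,"wz":0},{"jaw":0,"x":0,"y":0,"z":0.01,"wx":0,"wy":0,"wz":0},{"jaw":0,"x":0,"y":0,"z":0,"wx":0,"wy":0,"wz":0},{"jaw":0,"x":0,"y":0,"z":0,"wx":0,"wy":0,"wz":0}]'
python3 -c "
from h import *
need(648,122.5,34,0)"
```

```text
time: 8.85
ee_pos: [0.6484, 0.1234, 0.0709]
eef_rot: [3.142, 0.001, 0.003]
force: [0.0, 0.0, 0.0]
opening: 1.003
time: 9.25
ee_pos: [0.6484, 0.1231, 0.0445]
eef_rot: [-3.141, -0.001, 0.002]
force: [0.0, -0.3, 0.7]
opening: 1.002
wz 0.1  x -0.4 y 0.6 z 10.5 mm | at [648.4 123.1  44.5] yaw [-1.8e+02 -1.0e-01  1.0e-01] J6 1.69 t 9.2 open 1.0
```

```bash
python3 -m inch '[{"jaw":0,"x":0,"y":0,"z":0.01,"wx":0,"wy":0,"wz":0},{"jaw":255,"x":0,"y":0,"z":0,"wx":0,"wy":0,"wz":0},{"jaw":255,"x":0,"y":0,"z":0,"wx":0,"wy":0,"wz":0},{"jaw":255,"x":0,"y":0,"z":0,"wx":0,"wy":0,"wz":0},{"jaw":255,"x":0,"y":0,"z":0,"wx":0,"wy":0,"wz":0}]'
python3 -m inch '[{"jaw":255,"x":0,"y":0,"z":0,"wx":0,"wy":0,"wz":0},{"jaw":255,"x":0,"y":0,"z":0,"wx":0,"wy":0,"wz":0}]'
python3 -m inch '[{"jaw":255,"x":0,"y":0,"z":-0.01,"wx":0,"wy":0,"wz":0},{"jaw":255,"x":0,"y":0,"z":-0.02,"wx":0,"wy":0,"wz":0},{"jaw":255,"x":0,"y":0,"z":-0.02,"wx":0,"wy":0,"wz":-5},{"jaw":255,"x":0,"y":0,"z":0,"wx":0,"wy":0,"wz":-5},{"jaw":255,"x":0,"y":0,"z":0,"wx":0,"wy":0,"wz":0}]'
python3 -c "
from h import *
need(434,254.8,10,10)"
```

```text
time: 9.75
ee_pos: [0.6482, 0.1228, 0.0346]
eef_rot: [-3.141, -0.001, 0.001]
force: [1.6, 0.6, 0.6]
opening: 0.409
time: 9.95
ee_pos: [0.6481, 0.1228, 0.0345]
eef_rot: [-3.141, -0.001, 0.001]
force: [0.7, 0.3, 5.2]
opening: 0.406
time: 10.45
ee_pos: [0.6478, 0.1227, 0.0847]
eef_rot: [3.142, -0.001, 0.177]
force: [-0.3, 0.0, -0.7]
opening: 0.406
wz 0.1  x -187.6 y -167.2 z 74.7 mm | at [647.8 122.7  84.7] yaw [180.   -0.   10.1] J6 1.51 t 10.4 open 0.41
```

```bash
python3 -c "
from h import *
c=load('scene0');print(ray(c,[(478,268),(497,278),(517,265)],0)*1000, ray(c,[(478,243),(497,230),(520,243),(532,262)],.09)*1000)"
python3 -m inch '[{"jaw":255,"x":-0.0268,"y":-0.0239,"z":0,"wx":0,"wy":0,"wz":0},{"jaw":255,"x":-0.0268,"y":-0.0239,"z":0,"wx":0,"wy":0,"wz":0},{"jaw":255,"x":-0.0268,"y":-0.0239,"z":0,"wx":0,"wy":0,"wz":0},{"jaw":255,"x":-0.0268,"y":-0.0239,"z":0,"wx":0,"wy":0,"wz":0}]'
```

```text
[[443.32709975 380.26960767]
 [450.10510734 424.33872933]
 [392.79471741 453.58731227]] [[456.92999887 362.31685695]
 [401.40343955 387.28729102]
 [414.20130708 438.97417512]
 [453.24385386 472.40263082]]
time: 10.85
ee_pos: [0.5238, 0.1986, 0.0835]
eef_rot: [3.142, 0.001, 0.172]
force: [0.0, 0.9, -1.0]
opening: 0.404
```

```bash
python3 -m inch '[{"jaw":255,"x":-0.0268,"y":-0.0239,"z":0,"wx":0,"wy":0,"wz":0},{"jaw":255,"x":-0.0268,"y":-0.0239,"z":0,"wx":0,"wy":0,"wz":0},{"jaw":255,"x":-0.0268,"y":-0.0239,"z":0,"wx":0,"wy":0,"wz":0},{"jaw":255,"x":0,"y":0,"z":0.02,"wx":0,"wy":0,"wz":0},{"jaw":255,"x":0,"y":0,"z":0.02,"wx":0,"wy":0,"wz":0}]'
python3 -m inch '[{"jaw":255,"x":0,"y":0,"z":0.01,"wx":0,"wy":0,"wz":0},{"jaw":255,"x":0,"y":0,"z":0,"wx":0,"wy":0,"wz":0},{"jaw":255,"x":0,"y":0,"z":0,"wx":0,"wy":0,"wz":0}]'
python3 - <<'E'
from h import *
need(434,254.8,10,10)
a=capture("scene")["image"][150:300,340:520]; b=capture("side")["image"][270:420,150:330]
cv2.imwrite("pics/e1.png",cv2.resize(np.hstack([a,b]),None,fx=2.2,fy=2.2))
E
```

```text
time: 11.35
ee_pos: [0.433, 0.2554, 0.0437]
eef_rot: [-3.141, -0.001, 0.174]
force: [0.1, 0.3, -1.0]
opening: 0.411
time: 11.65
ee_pos: [0.434, 0.2547, 0.0341]
eef_rot: [3.142, 0.0, 0.174]
force: [-0.4, -0.6, -0.0]
opening: 0.408
wz -0.0  x 0.0 y -0.1 z 24.1 mm | at [434.  254.7  34.1] yaw [180.   0.  10.] J6 1.83 t 11.7 open 0.41
```

View pics/e1.png

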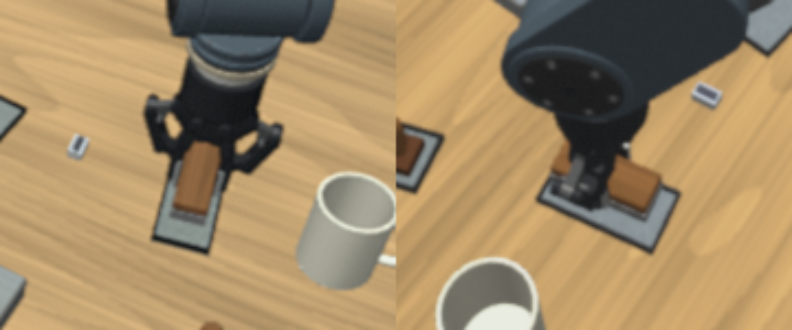

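```bash
python3 -m inch '[{"jaw":255,"x":0,"y":0,"z":0.012,"wx":0,"wy":0,"wz":0},{"jaw":255,"x":0,"y":0,"z":0.008,"wx":0,"wy":0,"wz":0},{"jaw":255,"x":0,"y":0,"z":0.004,"wx":0,"wy":0,"wz":0},{"jaw":255,"x":0,"y":0,"z":0.001,"wx":0,"wy":0,"wz":0},{"jaw":255,"x":0,"y":0,"z":0,"wx":0,"wy":0,"wz":0}]'
python3 -m inch '[{"jaw":130,"x":0,"y":0,"z":0,"wx":0,"wy":0,"wz":0},{"jaw":100,"x":0,"y":0,"z":0,"wx":0,"wy":0,"wz":0},{"jaw":0,"x":0,"y":0,"z":0,"wx":0,"wy":0,"wz":0},{"jaw":0,"x":0,"y":0,"z":0,"wx":0,"wy":0,"wz":0},{"jaw":0,"x":0,"y":0,"z":0,"wx":0,"wy":0,"wz":0}]'
python3 -m inch '[{"jaw":0,"x":0,"y":0,"z":-0.02,"wx":0,"wy":0,"wz":0},{"jaw":0,"x":0,"y":0,"z":-0.04,"wx":0,"wy":0,"wz":4},{"jaw":0,"x":0,"y":0,"z":-0.04,"wx":0,"wy":0,"wz":4},{"jaw":0,"x":0,"y":0,"z":-0.04,"wx":0,"wy":0,"wz":4},{"jaw":0,"x":0,"y":0,"z":0,"wx":0,"wy":0,"wz":0}]'
python3 -c "
from h import *
need(550,122,150,-2)"
```

```text
time: 12.25
ee_pos: [0.4337, 0.2547, 0.0086]
eef_rot: [3.141, 0.0, 0.175]
force: [0.4, 0.6, -0.7]
opening: 0.406
time: 12.75
ee_pos: [0.4338, 0.2548, 0.0089]
eef_rot: [-3.142, -0.0, 0.175]
force: [-0.7, -0.6, 0.2]
opening: 0.997
time: 13.25
ee_pos: [0.4359, 0.2558, 0.1535]
eef_rot: [-3.138, -0.007, -0.036]
force: [-0.3, 0.4, -0.7]
opening: 0.999
wz -0.1  x 118.7 y 129.8 z 3.5 mm | at [435.9 255.8 153.5] yaw [-179.8   -0.4   -2.1] J6 2.05 t 13.2 open 1.0
```

```bash
python3 -m inch '[{"jaw":0,"x":0.0276,"y":0.026,"z":-0.009,"wx":0,"wy":0,"wz":0},{"jaw":0,"x":0.0276,"y":0.026,"z":-0.009,"wx":0,"wy":0,"wz":0},{"jaw":0,"x":0.0276,"y":0.026,"z":-0.009,"wx":0,"wy":0,"wz":0},{"jaw":0,"x":0.0276,"y":0.026,"z":-0.009,"wx":0,"wy":0,"wz":0},{"jaw":0,"x":0.0276,"y":0.026,"z":-0.009,"wx":0,"wy":0,"wz":0}]'
python3 -m inch '[{"jaw":0,"x":0,"y":0,"z":0,"wx":0,"wy":0,"wz":0},{"jaw":0,"x":0,"y":0,"z":0,"wx":0,"wy":0,"wz":0}]'
python3 - <<'E'
from h import *
c=capture("wrist"); cv2.imwrite("pics/w3.png",c["image"]); np.savez("pics/w3.npz",**c)
u=proj(c,[[.65,.12,.03]])[0]; print(u,rect(c,u,.03,25))
u=proj(c,[[.434,.255,.029]])[0]; print(u,c["image"][min(419,int(u[1])),int(u[0])],rect(c,u,.029,25))
for n in("scene","side"):
    d=capture(n); u=proj(d,[[.65,.12,.03]])[0]; print(n,rect(d,u,.03,30))
need(650,120,10,-2)
E
```

```text
time: 13.75
ee_pos: [0.5679, 0.1188, 0.1933]
eef_rot: [3.141, 0.001, -0.033]
force: [-0.4, 0.3, 0.7]
opening: 1.001
time: 13.95
ee_pos: [0.5671, 0.1196, 0.1928]
eef_rot: [3.142, 0.001, -0.035]
force: [-0.7, -0.1, -0.2]
opening: 1.004
[283.32656831  91.87335085] [651.6 118.3  60.6  59.6  88. ]
[160.04025289 319.17086721] [22 25 24] [410.8 133.8 642.4 232.5  87.9]
scene [651.2 119.1  62.1  60.7  -2.5]
side [652.5 121.7  60.1  59.3  88.3]
wz 0.1  x 83.6 y -2.1 z 183.1 mm | at [566.3 120.8 193.1] yaw [ 1.8e+02  1.0e-01 -1.9e+00] J6 1.73 t 14.1 open 1.0
```

View pics/w3.png

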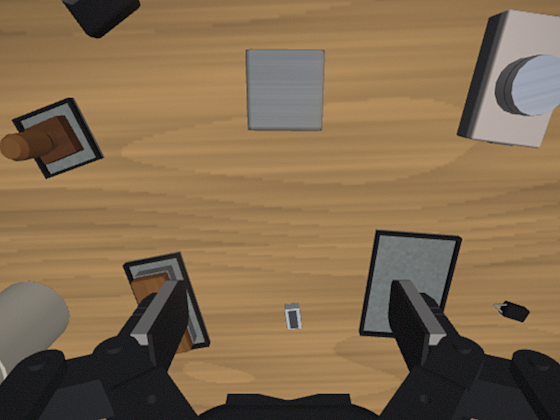

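```bash
python3 -m inch '[{"jaw":0,"x":0.03,"y":-0.0025,"z":0.02,"wx":0,"wy":0,"wz":0},{"jaw":0,"x":0.03,"y":0,"z":0.03,"wx":0,"wy":0,"wz":0},{"jaw":0,"x":0.025,"y":0,"z":0.03,"wx":0,"wy":0,"wz":0},{"jaw":0,"x":0,"y":0,"z":0.04,"wx":0,"wy":0,"wz":0},{"jaw":0,"x":0,"y":0,"z":0.03,"wx":0,"wy":0,"wz":0}]'
python3 -m inch '[{"jaw":0,"x":0,"y":0,"z":0,"wx":0,"wy":0,"wz":0},{"jaw":0,"x":0,"y":0,"z":0,"wx":0,"wy":0,"wz":0}]'
python3 -c "
from h import *
need(651.7,119.7,6,-2)"
```

```text
time: 14.6
ee_pos: [0.6512, 0.1205, 0.0409]
eef_rot: [3.141, 0.002, -0.033]
force: [0.2, -0.2, -0.3]
opening: 1.005
time: 14.8
ee_pos: [0.6521, 0.1204, 0.0444]
eef_rot: [3.142, 0.0, -0.033]
force: [0.2, -0.4, 0.5]
opening: 0.999
wz 0.1  x -0.4 y 0.7 z 38.4 mm | at [652.1 120.4  44.4] yaw [180.    0.   -1.9] J6 1.72 t 14.8 open 1.0
```

```bash
python3 -m inch '[{"jaw":0,"x":0,"y":0,"z":0.018,"wx":0,"wy":0,"wz":0},{"jaw":0,"x":0,"y":0,"z":0.012,"wx":0,"wy":0,"wz":0},{"jaw":0,"x":0,"y":0,"z":0.008,"wx":0,"wy":0,"wz":0},{"jaw":0,"x":0,"y":0,"z":0,"wx":0,"wy":0,"wz":0}]'
python3 -m inch '[{"jaw":255,"x":0,"y":0,"z":0,"wx":0,"wy":0,"wz":0},{"jaw":255,"x":0,"y":0,"z":0,"wx":0,"wy":0,"wz":0},{"jaw":255,"x":0,"y":0,"z":0,"wx":0,"wy":0,"wz":0},{"jaw":255,"x":0,"y":0,"z":0,"wx":0,"wy":0,"wz":0},{"jaw":255,"x":0,"y":0,"z":0,"wx":0,"wy":0,"wz":0}]'
python3 -m inch '[{"jaw":255,"x":0,"y":0,"z":-0.01,"wx":0,"wy":0,"wz":0},{"jaw":255,"x":0,"y":0,"z":-0.02,"wx":0,"wy":0,"wz":0},{"jaw":255,"x":0,"y":0,"z":-0.03,"wx":0,"wy":0,"wz":0},{"jaw":255,"x":0,"y":0,"z":-0.03,"wx":0,"wy":0,"wz":0},{"jaw":255,"x":0,"y":0,"z":0,"wx":0,"wy":0,"wz":0}]'
python3 -c "
from h import *
need(422.5,-259,100,-1.8)"
```

```text
time: 15.2
ee_pos: [0.6516, 0.1197, 0.0047]
eef_rot: [3.141, 0.002, -0.034]
force: [0.2, -0.0, 0.1]
opening: 0.999
time: 15.7
ee_pos: [0.6528, 0.1198, 0.0067]
eef_rot: [-3.141, -0.001, -0.034]
force: [-0.2, -0.5, 6.2]
opening: 0.729
time: 16.2
ee_pos: [0.6543, 0.12, 0.1005]
eef_rot: [-3.141, -0.007, -0.034]
force: [-0.4, 0.5, -0.6]
opening: 0.727
wz -0.2  x -219.8 y 386.1 z 0.5 mm | at [654.3 120.  100.5] yaw [-179.9   -0.4   -2. ] J6 1.72 t 16.2 open 0.73
```

```bash
python3 -m inch '[{"jaw":255,"x":-0.0156,"y":0.0276,"z":0,"wx":0,"wy":0,"wz":0},{"jaw":255,"x":-0.0156,"y":0.0276,"z":0,"wx":0,"wy":0,"wz":0},{"jaw":255,"x":-0.0156,"y":0.0276,"z":0,"wx":0,"wy":0,"wz":0},{"jaw":255,"x":-0.0156,"y":0.0276,"z":0,"wx":0,"wy":0,"wz":0},{"jaw":255,"x":-0.0156,"y":0.0276,"z":0,"wx":0,"wy":0,"wz":0}]'
python3 -m inch '[{"jaw":255,"x":-0.0156,"y":0.0276,"z":0,"wx":0,"wy":0,"wz":0},{"jaw":255,"x":-0.0156,"y":0.0276,"z":0,"wx":0,"wy":0,"wz":0},{"jaw":255,"x":-0.0156,"y":0.0276,"z":0,"wx":0,"wy":0,"wz":0},{"jaw":255,"x":-0.0156,"y":0.0276,"z":0,"wx":0,"wy":0,"wz":0},{"jaw":255,"x":-0.0156,"y":0.0276,"z":0,"wx":0,"wy":0,"wz":0}]'
python3 -m inch '[{"jaw":255,"x":-0.0156,"y":0.0276,"z":0,"wx":0,"wy":0,"wz":0},{"jaw":255,"x":-0.0156,"y":0.0276,"z":0,"wx":0,"wy":0,"wz":0},{"jaw":255,"x":-0.0156,"y":0.0276,"z":0,"wx":0,"wy":0,"wz":0},{"jaw":255,"x":-0.0156,"y":0.0276,"z":0,"wx":0,"wy":0,"wz":0},{"jaw":255,"x":0,"y":0,"z":0.03,"wx":0,"wy":0,"wz":0}]'
python3 -m inch '[{"jaw":255,"x":0,"y":0,"z":0.02,"wx":0,"wy":0,"wz":0},{"jaw":255,"x":0,"y":0,"z":0.01,"wx":0,"wy":0,"wz":0},{"jaw":255,"x":0,"y":0,"z":0,"wx":0,"wy":0,"wz":0},{"jaw":255,"x":0,"y":0,"z":0,"wx":0,"wy":0,"wz":0}]'
python3 - <<'E'
from h import *
need(422.5,-259,9.5,-1.8)
a=capture("scene")["image"][100:250,150:330]; b=capture("side")["image"][130:280,290:470]
cv2.imwrite("pics/q1.png",cv2.resize(np.hstack([a,b]),None,fx=2.2,fy=2.2))
E
```

```text
time: 16.7
ee_pos: [0.5683, -0.0164, 0.0952]
eef_rot: [-3.141, 0.001, -0.034]
force: [0.4, -0.7, -1.2]
opening: 0.738
time: 17.2
ee_pos: [0.4857, -0.1516, 0.0954]
eef_rot: [-3.141, 0.001, -0.034]
force: [0.3, -0.1, -1.8]
opening: 0.732
time: 17.7
ee_pos: [0.4209, -0.2625, 0.0677]
eef_rot: [3.138, -0.004, -0.037]
force: [0.7, 1.4, -2.9]
opening: 0.734
time: 18.1
ee_pos: [0.4211, -0.259, 0.0362]
eef_rot: [3.141, -0.0, -0.034]
force: [-0.2, -0.4, -1.3]
opening: 0.735
wz -0.1  x 1.4 y -0.0 z 26.7 mm | at [ 421.1 -259.    36.2] yaw [180.   -0.   -1.9] J6 0.96 t 18.1 open 0.74
```

View pics/q1.png

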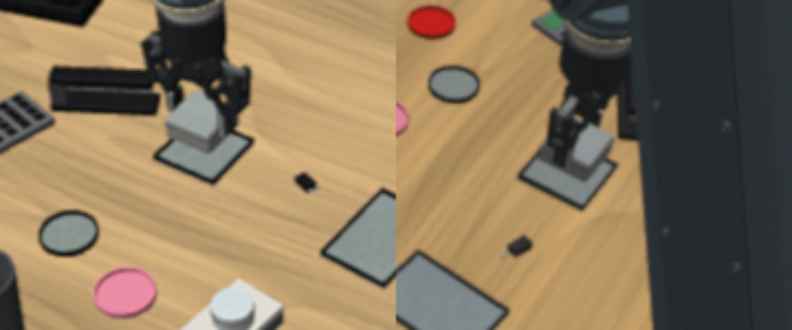

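```bash
python3 -c "
from h import *
c=load('scene0');print(ray(c,[(222,135),(222,150),(200,131)],.03)*1000,ray(c,[(222,150)],0)*1000)"
python3 -m inch '[{"jaw":255,"x":0.001,"y":0,"z":0.013,"wx":0,"wy":0,"wz":0},{"jaw":255,"x":0,"y":0,"z":0.008,"wx":0,"wy":0,"wz":0},{"jaw":255,"x":0,"y":0,"z":0.004,"wx":0,"wy":0,"wz":0},{"jaw":255,"x":0,"y":0,"z":0.001,"wx":0,"wy":0,"wz":0},{"jaw":255,"x":0,"y":0,"z":0,"wx":0,"wy":0,"wz":0}]'
```

```text
[[ 360.78858726 -362.17937774]
 [ 413.20220974 -326.03483062]
 [ 375.77179598 -425.56687742]] [[ 385.30726681 -348.97617141]]
time: 18.7
ee_pos: [0.4214, -0.2587, 0.0097]
eef_rot: [-3.141, 0.001, -0.034]
force: [-3.0, 2.1, 5.2]
opening: 0.734
```

```bash
python3 -m inch '[{"jaw":255,"x":0,"y":0,"z":0.001,"wx":0,"wy":0,"wz":0},{"jaw":50,"x":0,"y":0,"z":0,"wx":0,"wy":0,"wz":0},{"jaw":30,"x":0,"y":0,"z":0,"wx":0,"wy":0,"wz":0},{"jaw":20,"x":0,"y":0,"z":0,"wx":0,"wy":0,"wz":0},{"jaw":20,"x":0,"y":0,"z":0,"wx":0,"wy":0,"wz":0}]'
python3 -m inch '[{"jaw":20,"x":0,"y":0,"z":-0.01,"wx":0,"wy":0,"wz":0},{"jaw":20,"x":0,"y":0,"z":-0.03,"wx":0,"wy":0,"wz":0},{"jaw":0,"x":0,"y":0,"z":-0.05,"wx":0,"wy":0,"wz":0},{"jaw":0,"x":0,"y":0,"z":-0.04,"wx":0,"wy":0,"wz":0},{"jaw":0,"x":0,"y":0,"z":0,"wx":0,"wy":0,"wz":0}]'
python3 - <<'E'
from h import *
for n in("scene","side"):
    d=capture(n); u=proj(d,[[.4225,-.259,.033]])[0]; print(n,u,rect(d,u,.033,30)); cv2.imwrite(f"pics/{n}q.png",d["image"])
need(648,-72,120,-9)
E
```

```text
time: 19.2
ee_pos: [0.4218, -0.2591, 0.0087]
eef_rot: [-3.142, 0.0, -0.034]
force: [-0.1, -0.4, -0.5]
opening: 0.924
time: 19.7
ee_pos: [0.4239, -0.2605, 0.1443]
eef_rot: [3.136, -0.007, -0.034]
force: [1.0, -0.4, -0.9]
opening: 0.999
scene [241.08864328 159.23127736] [ 421.1 -258.8   63.3   61.2   -1.5]
side [370.82594942 199.10336311] [ 422.3 -255.3   61.5   60.4   -2.6]
wz 7.0  x 193.9 y -220.2 z 19.9 mm | at [ 422.  -259.2  139.9] yaw [ 1.799e+02 -1.000e-01 -2.000e+00] J6 0.96 t 19.8 open 1.0
```

```bash
python3 -m inch '[{"jaw":0,"x":0,"y":0,"z":0,"wx":0,"wy":0,"wz":7},{"jaw":0,"x":0.0242,"y":-0.0275,"z":0,"wx":0,"wy":0,"wz":0},{"jaw":0,"x":0.0242,"y":-0.0275,"z":0,"wx":0,"wy":0,"wz":0},{"jaw":0,"x":0.0242,"y":-0.0275,"z":0,"wx":0,"wy":0,"wz":0},{"jaw":0,"x":0.0242,"y":-0.0275,"z":0,"wx":0,"wy":0,"wz":0}]'
python3 -m inch '[{"jaw":0,"x":0.0242,"y":-0.0275,"z":0,"wx":0,"wy":0,"wz":0},{"jaw":0,"x":0.0242,"y":-0.0275,"z":0,"wx":0,"wy":0,"wz":0},{"jaw":0,"x":0.0242,"y":-0.0275,"z":0,"wx":0,"wy":0,"wz":0},{"jaw":0,"x":0.0242,"y":-0.0275,"z":0,"wx":0,"wy":0,"wz":0},{"jaw":0,"x":0,"y":0,"z":0.04,"wx":0,"wy":0,"wz":0}]'
python3 -m inch '[{"jaw":0,"x":0,"y":0,"z":0.03,"wx":0,"wy":0,"wz":0},{"jaw":0,"x":0,"y":0,"z":0,"wx":0,"wy":0,"wz":0},{"jaw":0,"x":0,"y":0,"z":0,"wx":0,"wy":0,"wz":0}]'
python3 -c "
from h import *
need(648,-72,34.5,-9)"
```

```text
time: 20.3
ee_pos: [0.5347, -0.1641, 0.1373]
eef_rot: [-3.141, 0.003, -0.157]
force: [0.1, -0.6, 0.7]
opening: 1.001
time: 20.8
ee_pos: [0.6519, -0.0694, 0.1012]
eef_rot: [-3.141, -0.008, -0.153]
force: [1.3, 0.0, -0.6]
opening: 0.997
time: 21.1
ee_pos: [0.6468, -0.0719, 0.0683]
eef_rot: [-3.142, 0.002, -0.156]
force: [1.0, -0.0, 1.1]
opening: 0.998
wz 0.0  x 1.2 y -0.1 z 33.8 mm | at [646.8 -71.9  68.3] yaw [-1.8e+02  1.0e-01 -9.0e+00] J6 1.55 t 21.1 open 1.0
```

```bash
python3 -m inch '[{"jaw":0,"x":0.001,"y":0,"z":0.017,"wx":0,"wy":0,"wz":0},{"jaw":0,"x":0,"y":0,"z":0.011,"wx":0,"wy":0,"wz":0},{"jaw":0,"x":0,"y":0,"z":0.005,"wx":0,"wy":0,"wz":0},{"jaw":0,"x":0,"y":0,"z":0,"wx":0,"wy":0,"wz":0}]'
python3 -m inch '[{"jaw":255,"x":0,"y":0,"z":0,"wx":0,"wy":0,"wz":0},{"jaw":255,"x":0,"y":0,"z":0,"wx":0,"wy":0,"wz":0},{"jaw":255,"x":0,"y":0,"z":0,"wx":0,"wy":0,"wz":0},{"jaw":255,"x":0,"y":0,"z":0,"wx":0,"wy":0,"wz":0},{"jaw":255,"x":0,"y":0,"z":0,"wx":0,"wy":0,"wz":0}]'
python3 -m inch '[{"jaw":255,"x":0,"y":0,"z":-0.01,"wx":0,"wy":0,"wz":0},{"jaw":255,"x":0,"y":0,"z":-0.02,"wx":0,"wy":0,"wz":0},{"jaw":255,"x":0,"y":0,"z":-0.02,"wx":0,"wy":0,"wz":0},{"jaw":255,"x":0,"y":0,"z":0,"wx":0,"wy":0,"wz":0},{"jaw":255,"x":0,"y":0,"z":0,"wx":0,"wy":0,"wz":0}]'
python3 -c "
from h import *
need(615,-314.5,9,-9)
c=load('scene0');print(ray(c,[(128,225),(145,258),(158,225)],0)*1000)"
```

```text
time: 21.5
ee_pos: [0.6478, -0.072, 0.0351]
eef_rot: [-3.142, 0.001, -0.156]
force: [-0.5, 0.3, 0.7]
opening: 1.0
time: 22.0
ee_pos: [0.6488, -0.0721, 0.0367]
eef_rot: [3.142, -0.001, -0.156]
force: [-0.5, -0.7, 5.8]
opening: 0.49
time: 22.5
ee_pos: [0.6482, -0.072, 0.0859]
eef_rot: [-3.142, -0.0, -0.156]
force: [0.4, 0.7, -0.8]
opening: 0.489
wz 0.0  x 5.1 y 244.7 z 76.9 mm | at [648.2 -72.   85.9] yaw [-180.   -0.   -9.] J6 1.55 t 22.5 open 0.49
[[ 724.39144211 -388.63465249]
 [ 783.05398359 -286.72098289]
 [ 689.2298318  -325.47972507]]
```

```bash
python3 -m inch '[{"jaw":255,"x":0.0005,"y":0.0272,"z":0,"wx":0,"wy":0,"wz":0},{"jaw":255,"x":0.0005,"y":0.0272,"z":0,"wx":0,"wy":0,"wz":0},{"jaw":255,"x":0.0005,"y":0.0272,"z":0,"wx":0,"wy":0,"wz":0},{"jaw":255,"x":0.0005,"y":0.0272,"z":0,"wx":0,"wy":0,"wz":0},{"jaw":255,"x":0.0006,"y":0.0272,"z":0,"wx":0,"wy":0,"wz":0}]'
python3 -m inch '[{"jaw":255,"x":0.0006,"y":0.0272,"z":0,"wx":0,"wy":0,"wz":0},{"jaw":255,"x":0.0006,"y":0.0272,"z":0,"wx":0,"wy":0,"wz":0},{"jaw":255,"x":0.0006,"y":0.0272,"z":0,"wx":0,"wy":0,"wz":0},{"jaw":255,"x":0.0006,"y":0.0272,"z":0,"wx":0,"wy":0,"wz":0},{"jaw":255,"x":0,"y":0,"z":0.03,"wx":0,"wy":0,"wz":0}]'
python3 -m inch '[{"jaw":255,"x":0,"y":0,"z":0.02,"wx":0,"wy":0,"wz":0},{"jaw":255,"x":0,"y":0,"z":0,"wx":0,"wy":0,"wz":0},{"jaw":255,"x":0,"y":0,"z":0,"wx":0,"wy":0,"wz":0}]'
python3 - <<'E'
from h import *
need(615,-314.5,9,-9)
a=capture("scene")["image"][120:270,100:280]; b=capture("side")["image"][80:230,230:410]
cv2.imwrite("pics/p1.png",cv2.resize(np.hstack([a,b]),None,fx=2.2,fy=2.2))
E
```

```text
time: 23.0
ee_pos: [0.6288, -0.2075, 0.0844]
eef_rot: [-3.141, 0.002, -0.156]
force: [0.5, -0.9, -0.6]
opening: 0.486
time: 23.5
ee_pos: [0.6159, -0.3188, 0.0579]
eef_rot: [3.139, -0.005, -0.159]
force: [0.8, 1.1, -1.1]
opening: 0.489
time: 23.8
ee_pos: [0.6149, -0.3144, 0.0353]
eef_rot: [-3.141, 0.001, -0.156]
force: [-0.3, 0.7, -0.8]
opening: 0.491
wz 0.1  x 0.1 y 0.1 z 26.3 mm | at [ 614.9 -314.4   35.3] yaw [-1.8e+02  1.0e-01 -8.9e+00] J6 1.19 t 23.8 open 0.49
```

View pics/p1.png

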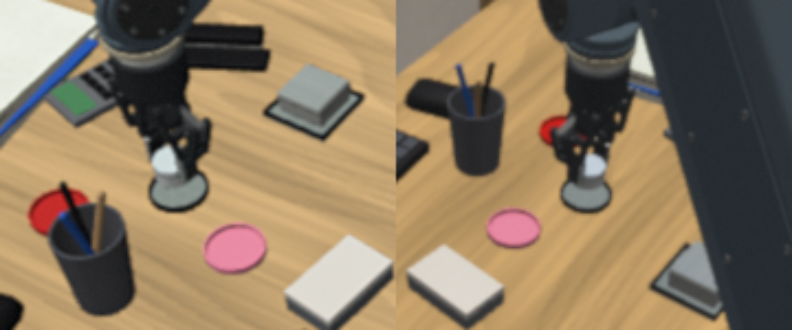

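Pin tin hangs centred over the round grey tray; square tin sits flat in its tray. Lower and release.

```bash
python3 -m inch '[{"jaw":255,"x":0,"y":0,"z":0.013,"wx":0,"wy":0,"wz":0},{"jaw":255,"x":0,"y":0,"z":0.008,"wx":0,"wy":0,"wz":0},{"jaw":255,"x":0,"y":0,"z":0.004,"wx":0,"wy":0,"wz":0},{"jaw":255,"x":0,"y":0,"z":0.001,"wx":0,"wy":0,"wz":0},{"jaw":255,"x":0,"y":0,"z":0,"wx":0,"wy":0,"wz":0}]'
python3 -m inch '[{"jaw":115,"x":0,"y":0,"z":0,"wx":0,"wy":0,"wz":0},{"jaw":90,"x":0,"y":0,"z":0,"wx":0,"wy":0,"wz":0},{"jaw":0,"x":0,"y":0,"z":0,"wx":0,"wy":0,"wz":0},{"jaw":0,"x":0,"y":0,"z":0,"wx":0,"wy":0,"wz":0},{"jaw":0,"x":0,"y":0,"z":0,"wx":0,"wy":0,"wz":0}]'
python3 -m inch '[{"jaw":0,"x":0,"y":0,"z":-0.02,"wx":0,"wy":0,"wz":0},{"jaw":0,"x":0,"y":0,"z":-0.03,"wx":0,"wy":0,"wz":0},{"jaw":0,"x":0,"y":0,"z":-0.04,"wx":0,"wy":0,"wz":0},{"jaw":0,"x":0,"y":0,"z":0,"wx":0,"wy":0,"wz":0},{"jaw":0,"x":0,"y":0,"z":0,"wx":0,"wy":0,"wz":0}]'
python3 - <<'E'
from h import *
for n in("scene","side"):
    d=capture(n); print(n,"pin",rect(d,proj(d,[[.615,-.3145,.027]])[0],.027,30),"card",rect(d,proj(d,[[.65,-.073,.03]])[0],.03,30))
need(650,-73,6,-9)
E
```

```text
time: 24.4
ee_pos: [0.615, -0.3145, 0.0098]
eef_rot: [-3.141, 0.001, -0.156]
force: [-1.8, 0.5, 1.9]
opening: 0.491
time: 24.9
ee_pos: [0.6151, -0.3146, 0.0098]
eef_rot: [3.142, -0.0, -0.156]
force: [0.6, -1.1, -0.2]
opening: 1.002
time: 25.4
ee_pos: [0.6154, -0.3148, 0.1006]
eef_rot: [3.141, -0.002, -0.156]
force: [0.3, -0.7, -0.4]
opening: 1.0
scene pin [ 614.  -313.6   39.5   36.5   37.1] card [650.4 -76.5  98.5  59.7  -9.4]
side pin [ 615.5 -310.6   37.2   34.3   34.9] card [651.9 -73.9  96.2  58.5  -9.4]
wz 0.0  x -2.7 y -243.8 z 92.6 mm | at [ 614.5 -314.3   98.6] yaw [-1.8e+02  1.0e-01 -9.0e+00] J6 1.19 t 25.5 open 1.0
```

```bash
python3 -m inch '[{"jaw":0,"x":0,"y":-0.0269,"z":0,"wx":0,"wy":0,"wz":0},{"jaw":0,"x":0,"y":-0.0269,"z":0,"wx":0,"wy":0,"wz":0},{"jaw":0,"x":0,"y":-0.0269,"z":0,"wx":0,"wy":0,"wz":0},{"jaw":0,"x":0,"y":-0.0269,"z":0,"wx":0,"wy":0,"wz":0},{"jaw":0,"x":-0.0014,"y":-0.0269,"z":0,"wx":0,"wy":0,"wz":0}]'
python3 -m inch '[{"jaw":0,"x":0,"y":-0.0269,"z":0,"wx":0,"wy":0,"wz":0},{"jaw":0,"x":0,"y":-0.0269,"z":0,"wx":0,"wy":0,"wz":0},{"jaw":0,"x":0,"y":-0.0269,"z":0,"wx":0,"wy":0,"wz":0},{"jaw":0,"x":0,"y":-0.0269,"z":0,"wx":0,"wy":0,"wz":0},{"jaw":0,"x":0,"y":0,"z":0.03,"wx":0,"wy":0,"wz":0}]'
python3 -m inch '[{"jaw":0,"x":0,"y":0,"z":0.024,"wx":0,"wy":0,"wz":0},{"jaw":0,"x":0,"y":0,"z":0,"wx":0,"wy":0,"wz":0},{"jaw":0,"x":0,"y":0,"z":0,"wx":0,"wy":0,"wz":0}]'
python3 -c "
from h import *
need(651,-75,5.5,-9.3)"
```

```text
time: 26.0
ee_pos: [0.6341, -0.1803, 0.0982]
eef_rot: [-3.141, 0.002, -0.156]
force: [-0.5, 0.0, -0.2]
opening: 1.001
time: 26.5
ee_pos: [0.6534, -0.0725, 0.0715]
eef_rot: [-3.141, -0.005, -0.154]
force: [1.1, -0.3, -0.0]
opening: 1.004
time: 26.8
ee_pos: [0.6511, -0.0753, 0.0453]
eef_rot: [-3.142, 0.002, -0.156]
force: [-0.3, -0.4, -0.2]
opening: 0.998
wz 0.3  x -0.1 y -0.2 z 39.8 mm | at [651.1 -75.3  45.3] yaw [-1.8e+02  1.0e-01 -9.0e+00] J6 1.54 t 26.8 open 1.0
```

```bash
python3 -m inch '[{"jaw":0,"x":0,"y":0,"z":0.018,"wx":0,"wy":0,"wz":0},{"jaw":0,"x":0,"y":0,"z":0.013,"wx":0,"wy":0,"wz":0},{"jaw":0,"x":0,"y":0,"z":0.008,"wx":0,"wy":0,"wz":0},{"jaw":0,"x":0,"y":0,"z":0,"wx":0,"wy":0,"wz":0}]'
python3 -m inch '[{"jaw":255,"x":0,"y":0,"z":0,"wx":0,"wy":0,"wz":0},{"jaw":255,"x":0,"y":0,"z":0,"wx":0,"wy":0,"wz":0},{"jaw":255,"x":0,"y":0,"z":0,"wx":0,"wy":0,"wz":0},{"jaw":255,"x":0,"y":0,"z":0,"wx":0,"wy":0,"wz":0},{"jaw":255,"x":0,"y":0,"z":0,"wx":0,"wy":0,"wz":0}]'
python3 -m inch '[{"jaw":255,"x":0,"y":0,"z":-0.01,"wx":0,"wy":0,"wz":0},{"jaw":255,"x":0,"y":0,"z":-0.02,"wx":0,"wy":0,"wz":0},{"jaw":255,"x":0,"y":0,"z":-0.02,"wx":0,"wy":0,"wz":-2.5},{"jaw":255,"x":0,"y":0,"z":0,"wx":0,"wy":0,"wz":0},{"jaw":255,"x":0,"y":0,"z":0,"wx":0,"wy":0,"wz":0}]'
python3 -c "
from h import *
need(447.5,-3.1,9,-6.5)"
```

```text
time: 27.2
ee_pos: [0.6506, -0.0752, 0.0053]
eef_rot: [-3.142, 0.002, -0.156]
force: [1.3, -1.2, 0.7]
opening: 1.003
time: 27.7
ee_pos: [0.652, -0.0754, 0.0078]
eef_rot: [3.141, -0.002, -0.156]
force: [0.3, -1.2, 5.7]
opening: 0.711
time: 28.2
ee_pos: [0.6513, -0.0752, 0.0567]
eef_rot: [-3.142, -0.0, -0.114]
force: [0.0, -0.4, -2.1]
opening: 0.71
wz -0.0  x -210.6 y -48.5 z 47.7 mm | at [651.3 -75.2  56.7] yaw [-180.    -0.    -6.5] J6 1.50 t 28.2 open 0.71
```

```bash
python3 -m inch '[{"jaw":255,"x":-0.0211,"y":-0.0049,"z":0,"wx":0,"wy":0,"wz":0},{"jaw":255,"x":-0.0211,"y":-0.0049,"z":0,"wx":0,"wy":0,"wz":0},{"jaw":255,"x":-0.0211,"y":-0.0049,"z":0,"wx":0,"wy":0,"wz":0},{"jaw":255,"x":-0.0211,"y":-0.0049,"z":0,"wx":0,"wy":0,"wz":0},{"jaw":255,"x":-0.0211,"y":-0.0049,"z":0,"wx":0,"wy":0,"wz":0}]'
python3 -m inch '[{"jaw":255,"x":-0.0211,"y":-0.0048,"z":0,"wx":0,"wy":0,"wz":0},{"jaw":255,"x":-0.0211,"y":-0.0048,"z":0,"wx":0,"wy":0,"wz":0},{"jaw":255,"x":-0.0211,"y":-0.0048,"z":0,"wx":0,"wy":0,"wz":0},{"jaw":255,"x":-0.0211,"y":-0.0048,"z":0,"wx":0,"wy":0,"wz":0},{"jaw":255,"x":-0.0207,"y":-0.0048,"z":0,"wx":0,"wy":0,"wz":0}]'
python3 -m inch '[{"jaw":255,"x":0,"y":0,"z":0.02,"wx":0,"wy":0,"wz":0},{"jaw":255,"x":0,"y":0,"z":0,"wx":0,"wy":0,"wz":0},{"jaw":255,"x":0,"y":0,"z":0,"wx":0,"wy":0,"wz":0}]'
python3 - <<'E'
from h import *
need(447.5,-3.1,9.5,-6.8)
a=capture("scene")["image"][130:280,240:420]; b=capture("side")["image"][190:340,220:400]
cv2.imwrite("pics/k1.png",cv2.resize(np.hstack([a,b]),None,fx=2.2,fy=2.2))
E
```

```text
time: 28.7
ee_pos: [0.5477, -0.0386, 0.0556]
eef_rot: [-3.141, 0.002, -0.114]
force: [0.6, 0.0, -1.8]
opening: 0.704
time: 29.2
ee_pos: [0.446, -0.003, 0.0559]
eef_rot: [-3.142, 0.002, -0.114]
force: [-0.1, 0.2, -1.8]
opening: 0.712
time: 29.5
ee_pos: [0.4474, -0.0034, 0.0364]
eef_rot: [-3.142, 0.001, -0.113]
force: [0.2, -0.2, -1.8]
opening: 0.711
wz 0.3  x 0.1 y -0.3 z 26.9 mm | at [447.4  -3.4  36.4] yaw [-1.8e+02  1.0e-01 -6.5e+00] J6 1.57 t 29.5 open 0.71
```

View pics/k1.png

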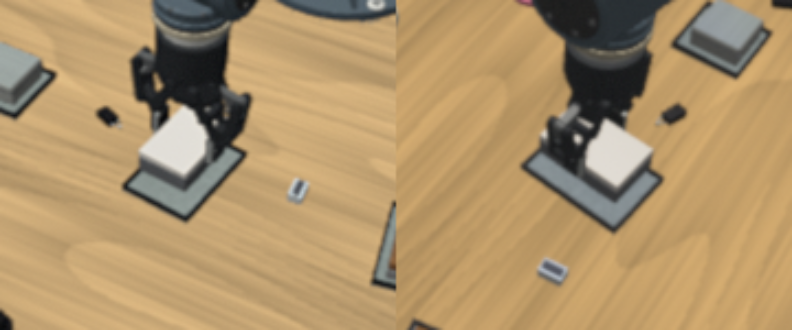

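Card box is level and aligned over its tray. Lower, release, and raise well clear.

```bash
python3 -m inch '[{"jaw":255,"x":0,"y":0,"z":0.013,"wx":0,"wy":0,"wz":0},{"jaw":255,"x":0,"y":0,"z":0.008,"wx":0,"wy":0,"wz":0},{"jaw":255,"x":0,"y":0,"z":0.004,"wx":0,"wy":0,"wz":0},{"jaw":255,"x":0,"y":0,"z":0.001,"wx":0,"wy":0,"wz":0},{"jaw":255,"x":0,"y":0,"z":0,"wx":0,"wy":0,"wz":0}]'
python3 -m inch '[{"jaw":60,"x":0,"y":0,"z":0,"wx":0,"wy":0,"wz":0},{"jaw":30,"x":0,"y":0,"z":0,"wx":0,"wy":0,"wz":0},{"jaw":0,"x":0,"y":0,"z":0,"wx":0,"wy":0,"wz":0},{"jaw":0,"x":0,"y":0,"z":0,"wx":0,"wy":0,"wz":0},{"jaw":0,"x":0,"y":0,"z":0,"wx":0,"wy":0,"wz":0}]'
python3 -m inch '[{"jaw":0,"x":0,"y":0,"z":-0.02,"wx":0,"wy":0,"wz":0},{"jaw":0,"x":0,"y":0,"z":-0.04,"wx":0,"wy":0,"wz":0},{"jaw":0,"x":0,"y":0,"z":-0.04,"wx":0,"wy":0,"wz":0},{"jaw":0,"x":0,"y":0,"z":-0.04,"wx":0,"wy":0,"wz":0},{"jaw":0,"x":0,"y":0,"z":-0.04,"wx":0,"wy":0,"wz":0}]'
python3 -m inch '[{"jaw":0,"x":-0.03,"y":0,"z":-0.03,"wx":0,"wy":0,"wz":0},{"jaw":0,"x":-0.03,"y":0,"z":-0.03,"wx":0,"wy":0,"wz":0},{"jaw":0,"x":0,"y":0,"z":0,"wx":0,"wy":0,"wz":0},{"jaw":0,"x":0,"y":0,"z":0,"wx":0,"wy":0,"wz":0},{"jaw":0,"x":0,"y":0,"z":0,"wx":0,"wy":0,"wz":0}]'
python3 - <<'E'
from h import *
T=dict(card=(447.7,-3.1,33),sq=(422.5,-259,33),eraser=(434,254.8,29),pin=(615,-314.5,27))
for n in("scene","side"):
    d=capture(n)
    for k,p in T.items():
        try: print(n,k,p[:2],rect(d,proj(d,[np.array(p)/1000])[0],p[2]/1000,30))
        except ValueError: print(n,k,"occluded")
    cv2.imwrite(f"pics/{n}F.png",d["image"])
a=cv2.imread("pics/sceneF.png")[120:350,150:490]; b=cv2.imread("pics/sideF.png")[120:420,110:420]
cv2.imwrite("pics/F.png",np.hstack([cv2.resize(a,(440,298)),cv2.resize(b,(308,298))]))
need(447.5,-3.1,9.5,-6.8)
E
```

```text
time: 30.1
ee_pos: [0.4477, -0.0034, 0.011]
eef_rot: [3.142, -0.0, -0.113]
force: [0.1, -0.7, -1.1]
opening: 0.713
time: 30.6
ee_pos: [0.4477, -0.0034, 0.0109]
eef_rot: [-3.142, -0.0, -0.113]
force: [0.7, 0.2, -0.7]
opening: 0.998
time: 31.1
ee_pos: [0.4472, -0.0033, 0.1925]
eef_rot: [-3.142, -0.0, -0.113]
force: [0.2, -0.3, -0.3]
opening: 1.002
time: 31.6
ee_pos: [0.3882, 0.0033, 0.25]
eef_rot: [3.142, 0.001, -0.113]
force: [-0.2, -0.1, 0.1]
opening: 0.999
scene card (447.7, -3.1) [447.1  -3.1  98.   59.5  -6.9]
scene sq (422.5, -259) [ 421.1 -258.8   63.3   61.2   -1.5]
scene eraser (434, 254.8) [435.  255.2  93.3  34.6  10.2]
scene pin (615, -314.5) [ 614.  -313.6   39.5   36.5   37.1]
side card (447.7, -3.1) [448.   -0.8  95.8  59.1  -5.5]
side sq (422.5, -259) [ 422.1 -255.4   61.8   60.5   -2.6]
side eraser (434, 254.8) [436.4 257.5  91.   33.2  10.2]
side pin (615, -314.5) [ 615.5 -310.6   37.2   34.3   34.9]
wz 0.3  x 59.7 y -0.7 z 240.2 mm | at [388.1   3.3 249.7] yaw [-1.8e+02  1.0e-01 -6.5e+00] J6 1.57 t 31.7 open 1.0
```

View pics/F.png

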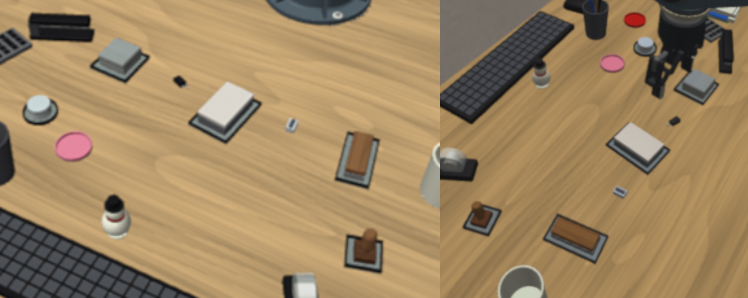

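All five lie in their trays, and the arm is clear of everything.

```bash
python3 -c "
from rig import job
print(job.sign_off())"
```

```text
the job is handed in; nothing more can be done
None
```

I took both piles apart from the top, put all five things in their own trays, and handed the job in at about 32 s of the 128 s allowed. No verdict is reported.

- **Measured checks:** The last scene and side pictures put the card box, square tin, eraser and pin tin within about 4 mm of their tray centres (limit 14 mm). The edges I found match each thing lying flat on its tray floor.
- **Stamp:** I did not measure it at the end. I checked it only by eye; it stands upright in its tray in both final views.
- **Disagreement:** The two cameras differ by up to about 3.5 mm, mostly in y. That is small against the 14 mm limit.
- **Contact:** The arm ended raised with the gripper open, touching nothing, and the force readings after each move never passed about 6 N.

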